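# Check two lidded tins and open the one with the timer

## Robot

A 6-joint arm with a two-finger parallel gripper is mounted at the origin on a cart in front of the work surface, level with it; the furniture and walls round the work are solid. World frame = base frame: x ahead of the robot, y to its left, z up, the work surface at z = 0. Lengths are in m, angles in degrees, forces in N, time in s.
With the tool pointing down it reaches from about 0.35 to 0.875 m from the base axis. Payload 4.2 kg.
Tool frame: the origin (TCP) lies midway between the tips of the shut fingers; the grasp point (between the pads) lies 19 mm behind it; z points along the fingers, y is the line along which they close (so a half turn about z gives the same grasp; the last joint's range is limited). The gripper opens to 87 mm and grips with 3 to 60 N. Pads are 19 mm wide; open, the fingers measure 117 mm over their backs; the gripper's body (75 mm by 190 mm) begins 51 mm behind the grasp point.
Start: joints at [89.817, 22.042, 0.453, 0, -68.411, -14.817], TCP at [0.162, 0.604, 0.223] pointing down, gripper open.
Joint ranges: [-179.83, 179.83], [-69.29, 118.12], [-61.27, 80.66], [-181.25, 117.63], [-171.15, -9.14], [-177.46, 177.46]. Speed limits (degrees/s): [159.86, 159.86, 180, 180, 180, 180].

## Interface

Orientations are given as a 3x3 rotation matrix whose columns are the frame's x, y, z axes.
In Python, from station import sense, capture, camera_params, finish_job gives the robot as it stands.
- The arm moves only by the tool drive_tool, never from a script. Its argument "rows" is a list of rows, each an object of numbers: "tx", "ty", "tz": the shift along the tool's x, y, z in cm; "ax", "ay", "az": the turn, a rotation vector about the tool's x, y, z in rad; "claw": the finger opening in cm, from 0 to 8.7. In form: [{"tx": .., "ty": .., "tz": .., "ax": .., "ay": .., "az": .., "claw": ..}, ...]. A call has 1 to 10 rows; each row shifts and turns the commanded pose from where the row before left it, along the tool's axes as they then stand; what a row does not reach is not made up. A row lasts 1/12 s, in which the tool goes at most 41.7 mm and 7.16 degrees, less where a joint would pass 70% of its speed; a pose out of reach is approached as far as the arm can. A call with a gripper value outside its range is refused whole. The fingers move at their own pace and stop on an object; the grip force is fixed at half the most. Time passes only in rows, so rows that do not move let the fingers close. It gives the time, the measured TCP pose, the force, the opening and the grip force at its end, in the units of the state.
- sense(): the state, without advancing time (a new reading comes with each control period).
- capture(name): name is "scene" or "top"; returns (picture, depth): 384x512x3 uint8, red, green, blue; 384x512 float32, m along the optical axis (not along the pixel's ray), 0 where there is no reading.
- camera_params(name): a dict with "intrinsics" (3x3 intrinsics, pixels), "k1" (the pictures are not rectified: a ray, as slopes to the right and down, at radius r is drawn at 1 + k1 r^2 times it, then the intrinsics apply), "R" (3x3) and "t" (3): a world point X has camera coordinates R X + t. Camera axes: x right, y down, z forward; pixel columns grow to the right and rows downward; lengths in m; the calibration is good to about 2 mm. A picture is of the moment at which its call begins. camera_params takes no time and is no camera call.
- finish_job(): hands the job in; it is judged then, once.
The state is a dict: "time_s": time; "joints": joint angles; "joint_velocities": joint speeds; "effort": joint torques, N m; "tcp_pos": TCP position; "ee_rot": TCP orientation; "wrist_force": force on the tool from outside, world axes, zero at the start; "moment": the same for the moment, N m; "gripper_width": opening from 0.0 (shut) to 1.0 (fully open); "gripper_force": force on a finger pad.
Only numpy, scipy, OpenCV 4.12 (cv2) and the standard library are available. Lean on these libraries where they do the work, as an engineer would, in place of code of your own. Each camera call takes 0.05 s, during which the arm holds its last target. There are 200 camera calls.

## Task

One of the two lidded metal tins holds the bench timer, the other a roll of labels. Lift the lid of each tin clear to check what is inside; leave the tin with the timer open, its lid lying flat on the bench with the knob up, and the other tin closed again with its lid properly seated. Leave the timer in its tin.

Things in the scene. Friction and masses are not known exactly. Their poses are not given: they have to be found in the camera images.
- lid_a_knob (a point): Knob of one of two alike metal lids (0.15 kg), each lying loose on a round tin, left or right by chance. Lid: plate 122 mm across, 4 mm thick, on the tin's rim; under it a tapered plug 8 mm deep, 100 to 90 mm across. Upright black knob 26 mm across, 40 mm tall, at the middle; this point is on its axis, 25 mm over the plate, 37 mm over the plug's bottom; 89 mm over the bench when seated. z up.
- lid_b_knob (a point): The same point on the other lid, which lies on the other tin. The two bare-metal tins are alike: round, 116 mm across, 60 mm tall, wall 3 mm, mouth 110 mm, base 4 mm; they cannot be shifted. At the start each lid is centred, so its knob is on its tin's axis. Lids lift straight off and drop back in loosely. The bench midway between the tins is clear, with room for a lid.
- timer_centre (a point): Bench timer, a flat box 64 x 68 mm, 26 mm tall, with keys and a display on top, lying face up on the floor of one tin within 15 mm of its axis, out of sight while the lid is on. This point is in its middle, 12 mm above its underside. The other tin holds a roll of labels, a ring 72 mm across, 38 mm tall.
There are look-alikes about, which are no part of the job. Leave any turquoise look-alike of the part that bears lid_a_knob alone.

How it is judged (in metres and radians):
On the way:
1. the lid of the tin without the timer has been lifted at least 30 mm (height (world z) of lid_b_knob above 0.119 m), for 0.2 s.
At the end, for the whole second after the job is handed in: Timer tin's lid on the bench, knob up, level within 10 deg, knob point under 55 mm high; other lid seated on its tin: knob point within 15 mm of its start and under 93 mm high, level within 5 deg; timer in its tin, within 40 mm of its start (height (world z) of lid_a_knob between 0.02 and 0.055 m and angle between lid_a_knob's own z axis and vertical below 0.18 rad and height (world z) of lid_b_knob below 0.093 m and distance of lid_b_knob from where it was at the start of the episode below 0.015 m and angle between lid_b_knob's own z axis and vertical below 0.09 rad and distance of timer_centre from where it was at the start of the episode below 0.04 m); the robot touches nothing.
It also fails if it takes over 59 s, if anything falls off the work surface, if the arm or the gripper's body presses on something with over 40 N, if the wrist force passes 120 N, or if a joint passes its speed limit or range.

## Working session

There is one attempt and no reset: what is moved stays moved. The work goes in short steps, Python scripts to look and compute and a tool call to move; the robot and the scene stay as the last step left them, time stands still between calls to the robot, and variables do not carry over. Pictures are saved under pics/ and viewed, at most 10 in all, crops included, and the job is handed in when it is done.

Besides the shell and the picture viewer there is one more tool, called after ">>>" by a JSON object that holds its "name" and its "arguments", one argument or row to a line. drive_tool: Moves the arm, as the interface text tells. Its arguments: {"type":"object","properties":{"rows":{"type":"array"}},"required":["rows"]}

```bash
mkdir -p pics; cat > h.py <<'E'
import numpy as np, cv2
from station import sense, capture, camera_params, finish_job
def snap(cam,name):
    im,d=capture(cam); cv2.imwrite(f'pics/{name}.png',im[:,:,::-1]); np.savez(f'/tmp/{name}.npz',im=im,d=d); return im,d
def world(cam,d):
    p=camera_params(cam);K=np.array(p['intrinsics'],float)
    h,w=d.shape;u,v=np.meshgrid(np.arange(w),np.arange(h))
    uv=np.stack([u,v],-1).reshape(-1,1,2).astype(float)
    n=cv2.undistortPoints(uv,K,np.array([p['k1'],0,0,0.])).reshape(h,w,2)
    X=np.dstack([n,np.ones((h,w))])*d[...,None]
    return (X-np.array(p['t']))@np.array(p['R'])
E
python3 - <<'E'
from h import *
a,d=snap('scene','s0');b,e=snap('top','t0')
cv2.imwrite('pics/both.png',cv2.resize(np.vstack([a,b])[:,:,::-1],None,fx=.78,fy=.78))
W=world('top',e);
s=sense();print(s['tcp_pos'],s['ee_rot'],s['time_s'])
for c in('top','scene'):print(camera_params(c)['R'],camera_params(c)['t'])
E
```

```text
[0.16162483 0.60316591 0.22155558] [[ 9.65874137e-01 -2.59011549e-01 -4.11190850e-04]
 [-2.59011854e-01 -9.65872182e-01 -1.94600613e-03]
 [ 1.06880260e-04  1.98610030e-03 -9.99998022e-01]] 0.1
[[-0.02227227 -0.99974534  0.00363435]
 [-0.98701294  0.02140986 -0.15920762]
 [ 0.15908926 -0.00713307 -0.98723843]] [0.24722449 0.48683306 1.26905777]
[[-0.78708951 -0.61670433  0.01287904]
 [-0.28443279  0.34433171 -0.89472546]
 [ 0.54734641 -0.70789225 -0.44643081]] [0.51396189 0.15279874 1.64530715]
```

View pics/both.png

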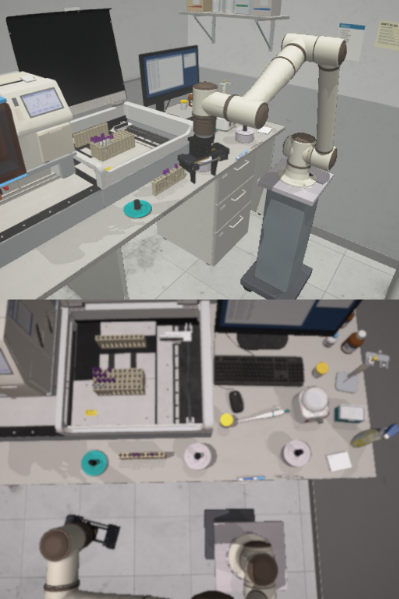

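Both pictures show the turquoise lid lying on the bench (top view ≈ 95,462 in the half-size picture), a tube rack, and the two metal tins with black knobs at ≈ (198,456) and (297,453). Next I locate the tins with depth.

```bash
python3 - <<'E'
from h import *
z=np.load('/tmp/t0.npz');W=world('top',z['d']);im=z['im'];
cv2.imwrite('pics/t0c.png',cv2.resize(im[150:260,80:500,::-1],(798,209)))
for (u,v) in [(254,202),(380,198)]:
    P=W[v-32:v+32,u-32:u+32].reshape(-1,3);c=im[v-32:v+32,u-32:u+32].reshape(-1,3)
    m=(P[:,2]>.045)&(P[:,2]<.08);Q=P[m];print('plate',m.sum(),np.median(Q,0),(Q.min(0)+Q.max(0))/2,Q.max(0)-Q.min(0))
    m=(P[:,2]>.095)&(P[:,2]<.115);Q=P[m];print('knob top',m.sum(),Q.mean(0),Q.max(0)-Q.min(0))
B=W[150:260,80:500]
# tall things near the lane
m=(W[...,0]>.2)&(W[...,0]<.75)&(W[...,1]>-.4)&(W[...,1]<.8)&(z['d']>0)
H=np.zeros((11,24))
P=W[m]
i=((P[:,0]-.2)/.05).astype(int);j=((P[:,1]+.4)/.05).astype(int)
np.maximum.at(H,(i,j),P[:,2])
print('y0=-.4 step .05; x0=.2');print((H*100).round().astype(int))
E
```

```text
plate 973 [0.45368416 0.23115518 0.06403182] [0.46796511 0.24918897 0.0628984 ] [0.15441689 0.17104346 0.03383277]
knob top 95 [0.49886191 0.24115646 0.10403897] [0.10920003 0.16856213 0.01972665]
plate 878 [ 0.45090659 -0.21787717  0.06391585] [ 0.45366821 -0.2234574   0.06249099] [0.1187404  0.12040066 0.03457595]
knob top 49 [ 0.45288422 -0.22112309  0.10306   ] [0.02203246 0.02583089 0.01576163]
y0=-.4 step .05; x0=.2
[[ 0  0  0  0  0  0  0  0  0  0  0  0  0  0  0  0  0  0  0 58 58 34  0  0]
 [ 0  0  0  0  0  0  0  0  0  0  0  0  0  0  0  0  0  0  0  0  0  0  0  0]
 [ 1  1  1  1  1  1  2  2  2  1  1  1  1  0  0  1  0  0  1  1  0  1  1  1]
 [ 1  1  1  7  6  1  1  1  1  1  1  1  7  7  1  1  1  1  1  1  1  2  2  2]
 [ 2  1  7 11  7  1  1  1  1  1  1  7 11  7  1  8  8  7  9  8  1  5  6  2]
 [ 1  1  7 11  7  1  0  1  1  1  1  7 11  7  1  8 10 11 11  8  1  2  2  2]
 [ 1  1  7  7  7  1  1  1  1  1  1 21 20 17 17 17 17 17 17 18 18 17 18 21]
 [ 5  6  1  1  1  1  1  1  1  8  7 22 22 17 17 17 18 17 17 17 17 18 18 22]
 [ 9 13 12  8  3  3  3  2  2  7  8 22 22 12 10  9 12 12 13 12 13 13 13 22]
 [13 14 14 10  3  3  2  1  4  3  1 22 22 12 10  9 13 12 13 13 13 13 13 22]
 [12 13 14  9  1  1  1  1  4  4  1 22 22 12 10  9 16 20 20 23 23 22 12 22]]
```

View pics/t0c.png

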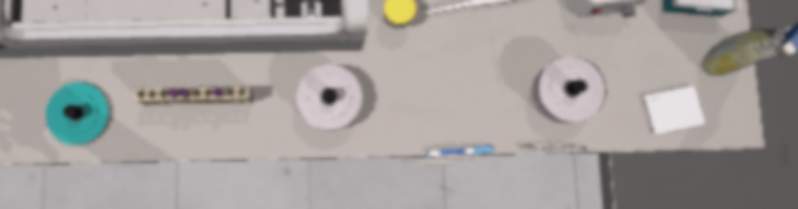

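The crop confirms the two tins with black knobs (crop ≈ (330,97) and (572,90)), the machine behind the left tin, the rack left of it, and clear bench between the tins.

```bash
python3 - <<'E'
from h import *
z=np.load('/tmp/t0.npz');W=world('top',z['d']);P=W[z['d']>0]
for cx,cy in [(.445,.23),(.452,-.221)]:
    for it in range(3):
        r=np.hypot(P[:,0]-cx,P[:,1]-cy);Q=P[(r<.07)&(abs(P[:,2]-.064)<.008)]
        (cx,cy),R=cv2.minEnclosingCircle(Q[:,:2].astype(np.float32))
    k=P[(r<.03)&(P[:,2]>.098)&(P[:,2]<.12)]
    print((cx,cy),R,'mean',Q.mean(0),'knob',len(k),k.mean(0),k.max(0)[2])
for y0 in np.arange(.1,.4,.05):
    Q=P[(P[:,1]>y0)&(P[:,1]<y0+.05)&(P[:,0]>.4)&(P[:,0]<.8)&(P[:,2]>.13)];print(y0,Q[:,0].min() if len(Q) else None)
Q=P[(abs(P[:,2])<.02)&(abs(P[:,1])<.06)];print('bench x range mid',np.percentile(Q[:,0],[0,2,98]))
E
```

```text
(0.4487142860889435, 0.22924670577049255) 0.06086941808462143 mean [0.44820365 0.22917927 0.06414173] knob 42 [0.44860826 0.22896466 0.10366173] 0.10783586716544274
(0.454115092754364, -0.2229681760072708) 0.06146581470966339 mean [ 0.45285226 -0.22167863  0.0639459 ] knob 46 [ 0.45303661 -0.22181814  0.10352943] 0.1111292922203247
0.1 None
0.15000000000000002 0.5412064680875345
0.20000000000000004 0.5424077035901723
0.25000000000000006 0.5426211029778099
0.30000000000000004 0.5419357216226405
0.3500000000000001 0.5424686005170576
0.40000000000000013 0.542844874719613
bench x range mid [-0.15042668 -0.09286564  1.05762097]
```

>>> {"name": "drive_tool", "arguments": {
  "rows": [
    {"az": -0.12,"claw": 8.7},
    {"az": -0.12,"claw": 8.7},
    {"az": -0.02,"claw": 8.7}
  ]
}}

```text
invalid input at $.rows[0]: expected keys tx, ty, tz, ax, ay, az, claw
```

>>> {"name": "drive_tool", "arguments": {
  "rows": [
    {"tx": 0,"ty": 0,"tz": 0,"ax": 0,"ay": 0,"az": -0.12,"claw": 8.7},
    {"tx": 0,"ty": 0,"tz": 0,"ax": 0,"ay": 0,"az": -0.12,"claw": 8.7},
    {"tx": 0,"ty": 0,"tz": 0,"ax": 0,"ay": 0,"az": -0.02,"claw": 8.7},
    {"tx": 1,"ty": 1.3,"tz": 0,"ax": 0,"ay": 0,"az": 0,"claw": 8.7},
    {"tx": 2.1,"ty": 2.7,"tz": 0,"ax": 0,"ay": 0,"az": 0,"claw": 8.7},
    {"tx": 2.1,"ty": 2.7,"tz": 0,"ax": 0,"ay": 0,"az": 0,"claw": 8.7},
    {"tx": 2.1,"ty": 2.7,"tz": 0,"ax": 0,"ay": 0,"az": 0,"claw": 8.7},
    {"tx": 2.1,"ty": 2.7,"tz": 0,"ax": 0,"ay": 0,"az": 0,"claw": 8.7},
    {"tx": 2.1,"ty": 2.7,"tz": 0,"ax": 0,"ay": 0,"az": 0,"claw": 8.7},
    {"tx": 2.1,"ty": 2.7,"tz": 0,"ax": 0,"ay": 0,"az": 0,"claw": 8.7}
  ]
}}

```text
time_s: 0.93
tcp_pos: [0.298, 0.4268, 0.2224]
ee_rot: [[1.0, -0.004, -0.0], [-0.004, -1.0, -0.0], [-0.0, 0.0, -1.0]]
wrist_force: [-0.8, 0.9, 0.4]
gripper_width: 0.996
gripper_force: 0.0
```

>>> {"name": "drive_tool", "arguments": {
  "rows": [
    {"tx": 2.1,"ty": 2.7,"tz": 0,"ax": 0,"ay": 0,"az": 0,"claw": 8.7},
    {"tx": 2.1,"ty": 2.7,"tz": 0,"ax": 0,"ay": 0,"az": 0,"claw": 8.7},
    {"tx": 2.1,"ty": 2.7,"tz": 0,"ax": 0,"ay": 0,"az": 0,"claw": 8.7},
    {"tx": 2.1,"ty": 2.7,"tz": 0,"ax": 0,"ay": 0,"az": 0,"claw": 8.7},
    {"tx": 2.1,"ty": 2.7,"tz": 0,"ax": 0,"ay": 0,"az": 0,"claw": 8.7},
    {"tx": 2.1,"ty": 2.7,"tz": 0,"ax": 0,"ay": 0,"az": 0,"claw": 8.7},
    {"tx": 1.5,"ty": 2.0,"tz": 0,"ax": 0,"ay": 0,"az": 0,"claw": 8.7},
    {"tx": 0.8,"ty": 1.3,"tz": 0,"ax": 0,"ay": 0,"az": 0,"claw": 8.7},
    {"tx": 0,"ty": 0,"tz": 0,"ax": 0,"ay": 0,"az": 0,"claw": 8.7}
  ]
}}

```text
time_s: 1.68
tcp_pos: [0.4469, 0.2308, 0.2222]
ee_rot: [[1.0, -0.008, -0.001], [-0.008, -1.0, -0.001], [-0.001, 0.001, -1.0]]
wrist_force: [0.2, -0.0, 0.5]
gripper_width: 0.997
gripper_force: 0.0
```

>>> {"name": "drive_tool", "arguments": {
  "rows": [
    {"tx": 0.2,"ty": 0.2,"tz": 2,"ax": 0,"ay": 0,"az": 0,"claw": 8.7},
    {"tx": 0,"ty": 0,"tz": 3.5,"ax": 0,"ay": 0,"az": 0,"claw": 8.7},
    {"tx": 0,"ty": 0,"tz": 3.5,"ax": 0,"ay": 0,"az": 0,"claw": 7},
    {"tx": 0,"ty": 0,"tz": 3,"ax": 0,"ay": 0,"az": 0,"claw": 6},
    {"tx": 0,"ty": 0,"tz": 2,"ax": 0,"ay": 0,"az": 0,"claw": 5},
    {"tx": 0,"ty": 0,"tz": 1,"ax": 0,"ay": 0,"az": 0,"claw": 4.5},
    {"tx": 0,"ty": 0,"tz": 0,"ax": 0,"ay": 0,"az": 0,"claw": 4},
    {"tx": 0,"ty": 0,"tz": 0,"ax": 0,"ay": 0,"az": 0,"claw": 4}
  ]
}}

```text
time_s: 2.35
tcp_pos: [0.4478, 0.2315, 0.0723]
ee_rot: [[1.0, -0.002, -0.001], [-0.002, -1.0, -0.001], [-0.001, 0.001, -1.0]]
wrist_force: [-0.6, 0.5, 0.0]
gripper_width: 0.633
gripper_force: 0.0
```

>>> {"name": "drive_tool", "arguments": {
  "rows": [
    {"tx": 0,"ty": 0.2,"tz": 0,"ax": 0,"ay": 0,"az": 0,"claw": 0},
    {"tx": 0,"ty": 0,"tz": 0,"ax": 0,"ay": 0,"az": 0,"claw": 0},
    {"tx": 0,"ty": 0,"tz": 0,"ax": 0,"ay": 0,"az": 0,"claw": 0},
    {"tx": 0,"ty": 0,"tz": 0,"ax": 0,"ay": 0,"az": 0,"claw": 0},
    {"tx": 0,"ty": 0,"tz": 0,"ax": 0,"ay": 0,"az": 0,"claw": 0},
    {"tx": 0,"ty": 0,"tz": 0,"ax": 0,"ay": 0,"az": 0,"claw": 0},
    {"tx": 0,"ty": 0,"tz": 0,"ax": 0,"ay": 0,"az": 0,"claw": 0}
  ]
}}

```text
time_s: 2.93
tcp_pos: [0.4483, 0.2293, 0.0733]
ee_rot: [[1.0, -0.002, 0.001], [-0.002, -1.0, 0.0], [0.001, -0.0, -1.0]]
wrist_force: [-1.2, -0.1, 5.2]
gripper_width: 0.293
gripper_force: 30.0
```

>>> {"name": "drive_tool", "arguments": {
  "rows": [
    {"tx": 0,"ty": 0,"tz": -0.5,"ax": 0,"ay": 0,"az": 0,"claw": 0},
    {"tx": 0,"ty": 0,"tz": -1,"ax": 0,"ay": 0,"az": 0,"claw": 0},
    {"tx": 0,"ty": 0,"tz": -2,"ax": 0,"ay": 0,"az": 0,"claw": 0},
    {"tx": 0,"ty": 0,"tz": -2,"ax": 0,"ay": 0,"az": 0,"claw": 0},
    {"tx": 0,"ty": 0,"tz": -1.5,"ax": 0,"ay": 0,"az": 0,"claw": 0},
    {"tx": 0,"ty": 0,"tz": -1,"ax": 0,"ay": 0,"az": 0,"claw": 0},
    {"tx": 0,"ty": 1,"tz": 0,"ax": 0,"ay": 0,"az": 0,"claw": 0},
    {"tx": 0,"ty": 2,"tz": 0,"ax": 0,"ay": 0,"az": 0,"claw": 0},
    {"tx": 0,"ty": 2.5,"tz": 0,"ax": 0,"ay": 0,"az": 0,"claw": 0},
    {"tx": 0,"ty": 2.5,"tz": 0,"ax": 0,"ay": 0,"az": 0,"claw": 0}
  ]
}}

```text
time_s: 3.77
tcp_pos: [0.4467, 0.1475, 0.1511]
ee_rot: [[1.0, -0.001, -0.003], [-0.001, -1.0, -0.001], [-0.003, 0.001, -1.0]]
wrist_force: [-0.3, 0.6, -1.4]
gripper_width: 0.285
gripper_force: 30.0
```

>>> {"name": "drive_tool", "arguments": {
  "rows": [
    {"tx": 0,"ty": 2.5,"tz": 0,"ax": 0,"ay": 0,"az": 0,"claw": 0},
    {"tx": 0,"ty": 2.5,"tz": 0,"ax": 0,"ay": 0,"az": 0,"claw": 0},
    {"tx": 0,"ty": 2.5,"tz": 0,"ax": 0,"ay": 0,"az": 0,"claw": 0},
    {"tx": 0,"ty": 2.5,"tz": 0,"ax": 0,"ay": 0,"az": 0,"claw": 0},
    {"tx": 0,"ty": 2.5,"tz": 0,"ax": 0,"ay": 0,"az": 0,"claw": 0},
    {"tx": 0,"ty": 1.5,"tz": 0,"ax": 0,"ay": 0,"az": 0,"claw": 0},
    {"tx": 0,"ty": 1,"tz": 0,"ax": 0,"ay": 0,"az": 0,"claw": 0},
    {"tx": 0,"ty": 0,"tz": 0,"ax": 0,"ay": 0,"az": 0,"claw": 0}
  ]
}}

```text
time_s: 4.43
tcp_pos: [0.4464, -0.0027, 0.1515]
ee_rot: [[1.0, -0.005, -0.003], [-0.005, -1.0, -0.001], [-0.003, 0.001, -1.0]]
wrist_force: [0.3, -0.2, -1.8]
gripper_width: 0.286
gripper_force: 30.0
```

```bash
python3 - <<'E'
from h import *
im,d=snap('top','t1');cv2.imwrite('pics/t1c.png',cv2.resize(im[140:260,200:440,::-1],(720,360)))
W=world('top',d);P=W[d>0];r=np.hypot(P[:,0]-.4485,P[:,1]-.229)
Q=P[r<.045];print(np.histogram(Q[:,2],np.arange(-.01,.08,.006)))
E
```

```text
(array([  0,   0,   1,  50, 117, 186,  59,   6,   0,   0,   0,   0,   0,
         0]), array([-0.01 , -0.004,  0.002,  0.008,  0.014,  0.02 ,  0.026,  0.032,
        0.038,  0.044,  0.05 ,  0.056,  0.062,  0.068,  0.074]))
```

View pics/t1c.png

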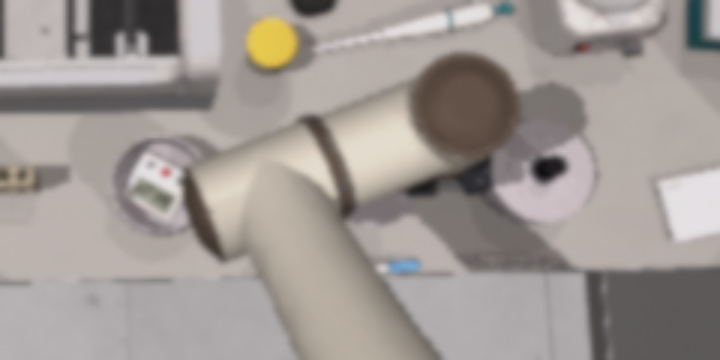

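The picture shows the white timer with its display and red key in the left, open tin (crop ≈ 155,185), so this lid goes down on the bench here.

>>> {"name": "drive_tool", "arguments": {
  "rows": [
    {"tx": 0,"ty": 0,"tz": 1,"ax": 0,"ay": 0,"az": 0,"claw": 0},
    {"tx": 0,"ty": 0,"tz": 2.5,"ax": 0,"ay": 0,"az": 0,"claw": 0},
    {"tx": 0,"ty": 0,"tz": 2.5,"ax": 0,"ay": 0,"az": 0,"claw": 0},
    {"tx": 0,"ty": 0,"tz": 2.5,"ax": 0,"ay": 0,"az": 0,"claw": 0},
    {"tx": 0,"ty": 0,"tz": 2,"ax": 0,"ay": 0,"az": 0,"claw": 0},
    {"tx": 0,"ty": 0,"tz": 1.2,"ax": 0,"ay": 0,"az": 0,"claw": 0},
    {"tx": 0,"ty": 0,"tz": 0.6,"ax": 0,"ay": 0,"az": 0,"claw": 0},
    {"tx": 0,"ty": 0,"tz": 0.3,"ax": 0,"ay": 0,"az": 0,"claw": 0},
    {"tx": 0,"ty": 0,"tz": 0,"ax": 0,"ay": 0,"az": 0,"claw": 0},
    {"tx": 0,"ty": 0,"tz": 0,"ax": 0,"ay": 0,"az": 0,"claw": 0}
  ]
}}

```text
time_s: 5.32
tcp_pos: [0.4483, -0.0003, 0.0271]
ee_rot: [[1.0, -0.001, 0.001], [-0.001, -1.0, 0.0], [0.001, -0.0, -1.0]]
wrist_force: [0.3, -0.3, -2.0]
gripper_width: 0.286
gripper_force: 30.0
```

>>> {"name": "drive_tool", "arguments": {
  "rows": [
    {"tx": 0,"ty": 0,"tz": 0.3,"ax": 0,"ay": 0,"az": 0,"claw": 0},
    {"tx": 0,"ty": 0,"tz": 0.2,"ax": 0,"ay": 0,"az": 0,"claw": 0},
    {"tx": 0,"ty": 0,"tz": 0,"ax": 0,"ay": 0,"az": 0,"claw": 0},
    {"tx": 0,"ty": 0,"tz": 0,"ax": 0,"ay": 0,"az": 0,"claw": 0}
  ]
}}

```text
time_s: 5.65
tcp_pos: [0.4477, -0.0008, 0.0218]
ee_rot: [[1.0, -0.002, 0.0], [-0.002, -1.0, 0.0], [0.0, -0.0, -1.0]]
wrist_force: [-0.8, 0.0, -2.0]
gripper_width: 0.289
gripper_force: 30.0
```

>>> {"name": "drive_tool", "arguments": {
  "rows": [
    {"tx": 0,"ty": 0,"tz": 0.1,"ax": 0,"ay": 0,"az": 0,"claw": 0},
    {"tx": 0,"ty": 0,"tz": 0,"ax": 0,"ay": 0,"az": 0,"claw": 0},
    {"tx": 0,"ty": 0,"tz": 0,"ax": 0,"ay": 0,"az": 0,"claw": 0}
  ]
}}

```text
time_s: 5.9
tcp_pos: [0.4479, -0.0008, 0.0213]
ee_rot: [[1.0, -0.001, 0.001], [-0.001, -1.0, 0.0], [0.001, -0.0, -1.0]]
wrist_force: [-1.4, 0.0, 5.0]
gripper_width: 0.289
gripper_force: 30.0
```

>>> {"name": "drive_tool", "arguments": {
  "rows": [
    {"tx": 0,"ty": 0,"tz": 0,"ax": 0,"ay": 0,"az": 0,"claw": 4},
    {"tx": 0,"ty": 0,"tz": 0,"ax": 0,"ay": 0,"az": 0,"claw": 5},
    {"tx": 0,"ty": 0,"tz": 0,"ax": 0,"ay": 0,"az": 0,"claw": 5},
    {"tx": 0,"ty": 0,"tz": -1,"ax": 0,"ay": 0,"az": 0,"claw": 6},
    {"tx": 0,"ty": 0,"tz": -2.5,"ax": 0,"ay": 0,"az": 0,"claw": 6},
    {"tx": 0,"ty": 0,"tz": -3,"ax": 0,"ay": 0,"az": 0,"claw": 6},
    {"tx": 0,"ty": 0,"tz": -3,"ax": 0,"ay": 0,"az": 0,"claw": 6},
    {"tx": 0,"ty": 0,"tz": -3,"ax": 0,"ay": 0,"az": 0,"claw": 6},
    {"tx": 0,"ty": 1,"tz": -0.5,"ax": 0,"ay": 0,"az": 0,"claw": 6},
    {"tx": 0,"ty": 2,"tz": 0,"ax": 0,"ay": 0,"az": 0,"claw": 6}
  ]
}}

```text
time_s: 6.73
tcp_pos: [0.4497, -0.0298, 0.1533]
ee_rot: [[1.0, 0.001, 0.007], [0.001, -1.0, 0.002], [0.007, -0.002, -1.0]]
wrist_force: [0.5, -0.2, 0.3]
gripper_width: 0.688
gripper_force: 0.0
```

>>> {"name": "drive_tool", "arguments": {
  "rows": [
    {"tx": 0.1,"ty": 3,"tz": 0,"ax": 0,"ay": 0,"az": 0,"claw": 6},
    {"tx": 0.1,"ty": 3,"tz": 0,"ax": 0,"ay": 0,"az": 0,"claw": 6},
    {"tx": 0.1,"ty": 3,"tz": 0,"ax": 0,"ay": 0,"az": 0,"claw": 6},
    {"tx": 0.1,"ty": 3,"tz": 0,"ax": 0,"ay": 0,"az": 0,"claw": 6},
    {"tx": 0.1,"ty": 3,"tz": 0,"ax": 0,"ay": 0,"az": 0,"claw": 6},
    {"tx": 0,"ty": 2.5,"tz": 0,"ax": 0,"ay": 0,"az": 0,"claw": 6},
    {"tx": 0,"ty": 1.5,"tz": 0,"ax": 0,"ay": 0,"az": 0,"claw": 6},
    {"tx": 0,"ty": 0,"tz": 0,"ax": 0,"ay": 0,"az": 0,"claw": 6},
    {"tx": 0,"ty": 0,"tz": 0,"ax": 0,"ay": 0,"az": 0,"claw": 6}
  ]
}}

```text
time_s: 7.48
tcp_pos: [0.4517, -0.2215, 0.1498]
ee_rot: [[1.0, -0.004, -0.001], [-0.004, -1.0, 0.0], [-0.001, -0.0, -1.0]]
wrist_force: [-0.0, 0.3, 0.3]
gripper_width: 0.689
gripper_force: 0.0
```

Here I descend onto the right knob and grip it.

>>> {"name": "drive_tool", "arguments": {
  "rows": [
    {"tx": 0.1,"ty": 0,"tz": 1.5,"ax": 0,"ay": 0,"az": 0,"claw": 6},
    {"tx": 0,"ty": 0,"tz": 2.5,"ax": 0,"ay": 0,"az": 0,"claw": 6},
    {"tx": 0,"ty": 0,"tz": 2,"ax": 0,"ay": 0,"az": 0,"claw": 5},
    {"tx": 0,"ty": 0,"tz": 1.2,"ax": 0,"ay": 0,"az": 0,"claw": 4},
    {"tx": 0,"ty": 0,"tz": 0.5,"ax": 0,"ay": 0,"az": 0,"claw": 4},
    {"tx": 0,"ty": 0,"tz": 0,"ax": 0,"ay": 0,"az": 0,"claw": 4},
    {"tx": 0,"ty": 0,"tz": 0,"ax": 0,"ay": 0,"az": 0,"claw": 4},
    {"tx": 0,"ty": 0,"tz": 0,"ax": 0,"ay": 0,"az": 0,"claw": 4}
  ]
}}

```text
time_s: 8.15
tcp_pos: [0.4541, -0.2207, 0.0746]
ee_rot: [[1.0, -0.001, 0.002], [-0.001, -1.0, -0.0], [0.002, 0.0, -1.0]]
wrist_force: [-0.4, 0.2, 0.4]
gripper_width: 0.47
gripper_force: 0.0
```

>>> {"name": "drive_tool", "arguments": {
  "rows": [
    {"tx": 0,"ty": 0,"tz": 0,"ax": 0,"ay": 0,"az": 0,"claw": 0},
    {"tx": 0,"ty": 0,"tz": 0,"ax": 0,"ay": 0,"az": 0,"claw": 0},
    {"tx": 0,"ty": 0,"tz": 0,"ax": 0,"ay": 0,"az": 0,"claw": 0},
    {"tx": 0,"ty": 0,"tz": 0,"ax": 0,"ay": 0,"az": 0,"claw": 0},
    {"tx": 0,"ty": 0,"tz": 0,"ax": 0,"ay": 0,"az": 0,"claw": 0},
    {"tx": 0,"ty": 0,"tz": 0,"ax": 0,"ay": 0,"az": 0,"claw": 0}
  ]
}}

```text
time_s: 8.65
tcp_pos: [0.4537, -0.2211, 0.0742]
ee_rot: [[1.0, -0.002, 0.001], [-0.002, -1.0, -0.0], [0.001, 0.0, -1.0]]
wrist_force: [-0.2, -0.1, 4.5]
gripper_width: 0.291
gripper_force: 30.0
```

>>> {"name": "drive_tool", "arguments": {
  "rows": [
    {"tx": 0,"ty": 0,"tz": -0.5,"ax": 0,"ay": 0,"az": 0,"claw": 0},
    {"tx": 0,"ty": 0,"tz": -1,"ax": 0,"ay": 0,"az": 0,"claw": 0},
    {"tx": 0,"ty": 0,"tz": -2,"ax": 0,"ay": 0,"az": 0,"claw": 0},
    {"tx": 0,"ty": 0,"tz": -2,"ax": 0,"ay": 0,"az": 0,"claw": 0},
    {"tx": 0,"ty": 0,"tz": -2,"ax": 0,"ay": 0,"az": 0,"claw": 0},
    {"tx": 0,"ty": 0,"tz": -0.5,"ax": 0,"ay": 0,"az": 0,"claw": 0},
    {"tx": 0,"ty": 2,"tz": 0,"ax": 0,"ay": 0,"az": 0,"claw": 0},
    {"tx": 0,"ty": 2.5,"tz": 0,"ax": 0,"ay": 0,"az": 0,"claw": 0},
    {"tx": 0,"ty": 2.5,"tz": 0,"ax": 0,"ay": 0,"az": 0,"claw": 0},
    {"tx": 0,"ty": 2,"tz": 0,"ax": 0,"ay": 0,"az": 0,"claw": 0}
  ]
}}

```text
time_s: 9.48
tcp_pos: [0.4524, -0.3116, 0.1523]
ee_rot: [[1.0, -0.002, -0.002], [-0.002, -1.0, 0.001], [-0.002, -0.001, -1.0]]
wrist_force: [-0.1, -1.0, -1.9]
gripper_width: 0.287
gripper_force: 30.0
```

>>> {"name": "drive_tool", "arguments": {
  "rows": [
    {"tx": 0,"ty": 1,"tz": 0,"ax": 0,"ay": 0,"az": 0,"claw": 0},
    {"tx": 0,"ty": 0,"tz": 0,"ax": 0,"ay": 0,"az": 0,"claw": 0},
    {"tx": 0,"ty": 0,"tz": 0,"ax": 0,"ay": 0,"az": 0,"claw": 0}
  ]
}}

```text
time_s: 9.73
tcp_pos: [0.4523, -0.3206, 0.1524]
ee_rot: [[1.0, -0.003, -0.002], [-0.003, -1.0, 0.001], [-0.002, -0.001, -1.0]]
wrist_force: [-0.7, 0.7, -1.6]
gripper_width: 0.291
gripper_force: 30.0
```

```bash
python3 - <<'E'
from h import *
im,d=snap('top','t2');a=cv2.resize(im[140:260,200:440,::-1],(720,360));cv2.imwrite('pics/t2c.png',a)
W=world('top',d);P=W[d>0];r=np.hypot(P[:,0]-.453,P[:,1]+.222)
print(np.histogram(P[r<.045][:,2],np.arange(-.01,.08,.006)))
r=np.hypot(P[:,0]-.448,P[:,1]+.001);Q=P[r<.058];k=P[r<.012];print('bench lid',np.median(Q,0),len(Q),k.mean(0),k[:,2].max())
E
```

```text
(array([  0,   0,   2,  71, 103,  23,  17,  35, 205,  28,   0,   0,   0,
         0]), array([-0.01 , -0.004,  0.002,  0.008,  0.014,  0.02 ,  0.026,  0.032,
        0.038,  0.044,  0.05 ,  0.056,  0.062,  0.068,  0.074]))
bench lid [0.44631997 0.00054898 0.01222506] 778 [ 0.44756137 -0.00049139  0.0518452 ] 0.058964588023124154
```

View pics/t2c.png

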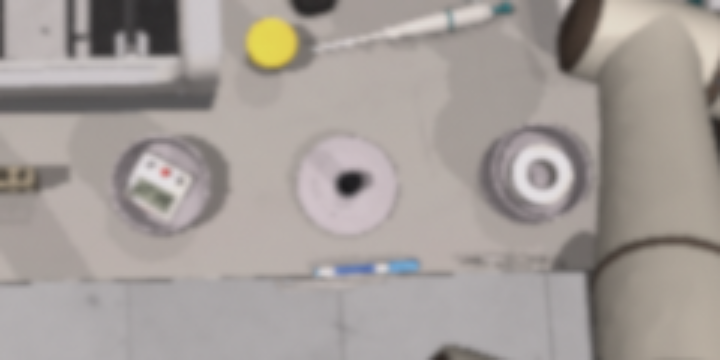

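The right tin (crop ≈ 540,175) holds the white roll of labels. The first lid lies flat at ≈ (348,185), and the timer is in the left tin. I now put this lid back.

>>> {"name": "drive_tool", "arguments": {
  "rows": [
    {"tx": 0,"ty": -1,"tz": 0,"ax": 0,"ay": 0,"az": 0,"claw": 0},
    {"tx": 0,"ty": -2,"tz": 0,"ax": 0,"ay": 0,"az": 0,"claw": 0},
    {"tx": 0,"ty": -2.5,"tz": 0,"ax": 0,"ay": 0,"az": 0,"claw": 0},
    {"tx": 0,"ty": -2.5,"tz": 0,"ax": 0,"ay": 0,"az": 0,"claw": 0},
    {"tx": 0,"ty": -1.5,"tz": 0,"ax": 0,"ay": 0,"az": 0,"claw": 0},
    {"tx": 0,"ty": -0.5,"tz": 1,"ax": 0,"ay": 0,"az": 0,"claw": 0},
    {"tx": 0,"ty": 0,"tz": 2,"ax": 0,"ay": 0,"az": 0,"claw": 0},
    {"tx": 0,"ty": 0,"tz": 2,"ax": 0,"ay": 0,"az": 0,"claw": 0},
    {"tx": 0,"ty": 0,"tz": 1,"ax": 0,"ay": 0,"az": 0,"claw": 0},
    {"tx": 0,"ty": 0,"tz": 0,"ax": 0,"ay": 0,"az": 0,"claw": 0}
  ]
}}

```text
time_s: 10.62
tcp_pos: [0.4511, -0.2188, 0.0914]
ee_rot: [[1.0, -0.001, -0.005], [-0.001, -1.0, 0.002], [-0.005, -0.002, -1.0]]
wrist_force: [-0.9, 0.4, -2.1]
gripper_width: 0.287
gripper_force: 30.0
```

>>> {"name": "drive_tool", "arguments": {
  "rows": [
    {"tx": 0,"ty": 0,"tz": 0,"ax": 0,"ay": 0,"az": 0,"claw": 0},
    {"tx": 0,"ty": 0,"tz": 0,"ax": 0,"ay": 0,"az": 0,"claw": 0}
  ]
}}

```text
time_s: 10.78
tcp_pos: [0.454, -0.2203, 0.0946]
ee_rot: [[1.0, -0.001, 0.002], [-0.001, -1.0, -0.001], [0.002, 0.001, -1.0]]
wrist_force: [-0.4, -0.3, -1.4]
gripper_width: 0.292
gripper_force: 30.0
```

Back over the start position within 1 mm, so I lower it by about 2 cm.

>>> {"name": "drive_tool", "arguments": {
  "rows": [
    {"tx": 0,"ty": 0.1,"tz": 0.7,"ax": 0,"ay": 0,"az": 0,"claw": 0},
    {"tx": 0,"ty": 0,"tz": 0.6,"ax": 0,"ay": 0,"az": 0,"claw": 0},
    {"tx": 0,"ty": 0,"tz": 0.4,"ax": 0,"ay": 0,"az": 0,"claw": 0},
    {"tx": 0,"ty": 0,"tz": 0.2,"ax": 0,"ay": 0,"az": 0,"claw": 0},
    {"tx": 0,"ty": 0,"tz": 0,"ax": 0,"ay": 0,"az": 0,"claw": 0},
    {"tx": 0,"ty": 0,"tz": 0,"ax": 0,"ay": 0,"az": 0,"claw": 0}
  ]
}}

```text
time_s: 11.28
tcp_pos: [0.4533, -0.2219, 0.0745]
ee_rot: [[1.0, -0.002, 0.0], [-0.002, -1.0, -0.0], [0.0, 0.0, -1.0]]
wrist_force: [0.3, 0.5, -1.8]
gripper_width: 0.29
gripper_force: 30.0
```

>>> {"name": "drive_tool", "arguments": {
  "rows": [
    {"tx": 0,"ty": 0,"tz": 0.1,"ax": 0,"ay": 0,"az": 0,"claw": 0},
    {"tx": 0,"ty": 0,"tz": 0,"ax": 0,"ay": 0,"az": 0,"claw": 0},
    {"tx": 0,"ty": 0,"tz": 0,"ax": 0,"ay": 0,"az": 0,"claw": 0}
  ]
}}

```text
time_s: 11.53
tcp_pos: [0.4534, -0.222, 0.0742]
ee_rot: [[1.0, -0.002, 0.0], [-0.002, -1.0, -0.0], [0.0, 0.0, -1.0]]
wrist_force: [-2.5, 1.5, 5.3]
gripper_width: 0.29
gripper_force: 30.0
```

Contact at the seated height, so I release and retreat upward.

>>> {"name": "drive_tool", "arguments": {
  "rows": [
    {"tx": 0,"ty": 0,"tz": 0,"ax": 0,"ay": 0,"az": 0,"claw": 4},
    {"tx": 0,"ty": 0,"tz": 0,"ax": 0,"ay": 0,"az": 0,"claw": 5},
    {"tx": 0,"ty": 0,"tz": 0,"ax": 0,"ay": 0,"az": 0,"claw": 5},
    {"tx": 0,"ty": 0,"tz": -1,"ax": 0,"ay": 0,"az": 0,"claw": 6},
    {"tx": 0,"ty": 0,"tz": -2.5,"ax": 0,"ay": 0,"az": 0,"claw": 6},
    {"tx": 0,"ty": 0,"tz": -3,"ax": 0,"ay": 0,"az": 0,"claw": 6},
    {"tx": 0,"ty": 0,"tz": -3,"ax": 0,"ay": 0,"az": 0,"claw": 6},
    {"tx": 0,"ty": 2,"tz": -1,"ax": 0,"ay": 0,"az": 0,"claw": 6},
    {"tx": 0,"ty": 3,"tz": 0,"ax": 0,"ay": 0,"az": 0,"claw": 6},
    {"tx": 0,"ty": 3,"tz": 0,"ax": 0,"ay": 0,"az": 0,"claw": 6}
  ]
}}

```text
time_s: 12.37
tcp_pos: [0.454, -0.3025, 0.18]
ee_rot: [[1.0, 0.0, 0.003], [0.0, -1.0, -0.001], [0.003, 0.001, -1.0]]
wrist_force: [-0.4, 0.3, 0.1]
gripper_width: 0.689
gripper_force: 0.0
```

>>> {"name": "drive_tool", "arguments": {
  "rows": [
    {"tx": 0,"ty": 2,"tz": 0,"ax": 0,"ay": 0,"az": 0,"claw": 6},
    {"tx": 0,"ty": 1,"tz": 0,"ax": 0,"ay": 0,"az": 0,"claw": 6},
    {"tx": 0,"ty": 0,"tz": 0,"ax": 0,"ay": 0,"az": 0,"claw": 6},
    {"tx": 0,"ty": 0,"tz": 0,"ax": 0,"ay": 0,"az": 0,"claw": 6},
    {"tx": 0,"ty": 0,"tz": 0,"ax": 0,"ay": 0,"az": 0,"claw": 6}
  ]
}}

```text
time_s: 12.78
tcp_pos: [0.4529, -0.331, 0.1783]
ee_rot: [[1.0, -0.001, -0.001], [-0.001, -1.0, 0.0], [-0.001, -0.0, -1.0]]
wrist_force: [-0.2, 0.1, 0.3]
gripper_width: 0.691
gripper_force: 0.0
```

```bash
python3 - <<'E'
from h import *
im,d=snap('top','t3');a=cv2.resize(im[140:260,200:440,::-1],(720,360));cv2.imwrite('pics/t3c.png',a)
W=world('top',d);P=W[d>0]
for c in [(.453,-.222),(.448,-.001)]:
    r=np.hypot(P[:,0]-c[0],P[:,1]-c[1]);Q=P[(r<.055)&(r>.03)];z0=np.median(Q[:,2]);Q=Q[abs(Q[:,2]-z0)<.008]
    f=np.linalg.lstsq(np.c_[Q[:,:2],np.ones(len(Q))],Q[:,2],rcond=None)[0]
    k=P[(r<.03)&(P[:,2]>z0+.034)];print(z0,'slope',f[:2],'knob',k.mean(0),len(k))
E
```

```text
0.5103580257853453 slope [ 0.74035935 -0.26899504] knob [nan nan nan] 0
0.011857094452507908 slope [-0.00089783 -0.00077776] knob [4.47721387e-01 3.09398476e-04 5.02917996e-02] 41<stdin>:7: RuntimeWarning: Mean of empty slice.
  ret = um.true_divide(
```

View pics/t3c.png

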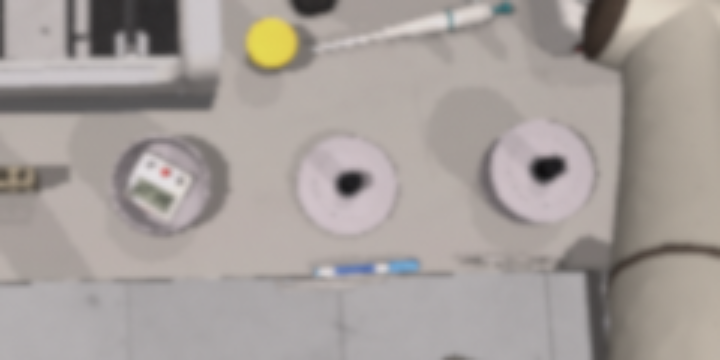

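The picture shows the right lid back on its tin (≈ 542,172), the other lid flat at (348,185), and the timer in its open tin. The first fit picked up points on the arm, so I refit with those removed.

```bash
python3 - <<'E'
from h import *
d=np.load('/tmp/t3.npz')['d'];W=world('top',d);P=W[(d>0)&(W[...,2]<.13)]
r=np.hypot(P[:,0]-.453,P[:,1]+.222);Q=P[(r<.055)&(r>.03)];z0=np.median(Q[:,2]);Q=Q[abs(Q[:,2]-z0)<.008]
f=np.linalg.lstsq(np.c_[Q[:,:2],np.ones(len(Q))],Q[:,2],rcond=None)[0]
k=P[(r<.03)&(P[:,2]>.098)];print(z0,len(Q),'slope',f[:2],'knob',k.mean(0),len(k))
if abs(z0-.064)<.002 and abs(f[:2]).max()<.04: print(finish_job())
E
```

```text
0.0638832567443072 522 slope [ 0.00370133 -0.00066204] knob [ 0.45317607 -0.22104715  0.10323791] 45
the job is handed in; nothing more can be done
None
```

The job is handed in: the left tin holds the timer and is left open, its lid flat on the bench knob up, and the right tin, which holds the labels, is closed with its lid level and its knob within about 1 mm of where it started; no verdict came back.

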